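# Screw a hose tail into a clamped coupling

### The job

Fit the loose aluminium hose tail to the coupling that is clamped in the vise: stand it upright in the coupling's mouth, turn it gently under light pressure, backing off if it catches, until its thread drops in, then turn it clockwise until the rubber seal starts to resist. From that point give it about an eighth of a turn more, then let go. Do not force it down or crush the seal, and leave the other things on the bench alone.

Things in the scene. Friction and masses are not known exactly. Their poses are not given: they have to be found in the camera images.
- hose_tail: loose aluminium hose tail, 83 tall, about 0.22 kg, standing on its spigot. Origin: centre of its underside; z up its axis. From below: spigot 32 dia to 20 high; flange 54 dia, 20-25 high; hexagon 46 across flats, 25-47 high, one pair of flats facing along y; ribbed barb 33 dia to the top. Spigot has 3 thread lugs 120 deg apart (one on +x), 22 deg wide, 41 dia, 5-9 high
- flange (a point): point on the hose tail's axis at the underside of its flange, 20 above its origin; axes as the hose tail's. This face comes down on the seal
- vise: blue machine vise bolted to the bench, bed 330 x 115, a grey coupling clamped in its jaws. Origin on the bench under the coupling's axis; z up, screw along +x. Jaws 89 high. Coupling: collar 66 dia, top face 116.5 high, bore 44 dia with 3 thread segments inside (35 across); mouth 48 dia; black rubber seal, 59 dia, stands 6 proud of the top face and gives 1 mm per 6 N
- seat (a point): point on the coupling's axis at the top of the free seal, 122.5 above the bench; axes as the vise's. Right-hand thread, 22 mm a turn. The lugs enter by 3 gaps 36 deg wide, 120 deg apart, whose angle differs from casting to casting; lugs still on top of the thread hold the flange 3 to 9 above this point. Once in, the tail turns freely 5 to 50 deg before the seal bites; past 100 deg the lugs run out
- spanner: steel open-ended spanner, 200 long, lying on the bench; not needed. Origin on its underside at mid-length
- elbow: brass pipe elbow, 47 high, standing on the bench; not needed. Origin at the centre of its foot
- nipple: plain steel pipe nipple, 27 dia, 75 tall, threaded at both ends, standing on the bench; not needed. Origin at the centre of its foot
- chip_brush: hand brush for chips, lying on the bench; not needed. Origin on its underside

How it is judged:
By the outcome, as a careful person would: the job done as asked, in the order asked, and still so for the second after the job is handed in, with the robot touching nothing.
It also fails if it takes over 67 s, if anything falls off the work surface, if the arm or the gripper's body presses on something with over 40 N, if the wrist force passes 120 N, or if a joint passes its speed limit or range.

### The arm

A 7-joint arm with a two-finger parallel gripper is mounted at the origin on the work surface. World frame = base frame: x ahead of the robot, y to its left, z up, the work surface at z = 0. Lengths are in m, angles in rad, forces in N, time in s.
With the tool pointing down it reaches from about 0.4 to 0.875 m from the base axis. Payload 19.3 kg.
Tool frame: the origin (TCP) lies midway between the tips of the shut fingers; the grasp point (between the pads) lies 19 mm behind it; z points along the fingers, y is the direction in which the jaws open and shut (so a half turn about z gives the same grasp; the last joint's range is limited). The gripper opens to 85 mm and grips with 20 to 120 N. Pads are 22 mm wide; open, the fingers measure 114 mm over their backs; the gripper's body (76 mm by 85 mm) begins 54 mm behind the grasp point. The pads swing forward as they close: fully open they stand 13 mm farther back than shut.
Start: joints at [1.075, 0.521, -0.036, 1.599, 0.021, 1.021, -0.113], TCP at [0.258, -0.569, 0.231] pointing down, gripper open.
Joint ranges: [-2.91, 2.91], [-0.3, 2.13], [-1.5, 1.42], [0.17, 2.43], [-1.26, 4.41], [0.16, 1.93], [-2.52, 2.52]. Speed limits (rad/s): [1.89, 1.89, 2.39, 2.39, 3.01, 3.01, 3.01].

### API

Orientations are given as [roll, pitch, yaw] about the fixed x, y, z axes, in that order (R = Rz(yaw) Ry(pitch) Rx(roll)).
In Python, from workcell import bot, eyes gives the robot as it stands. The module is installed in compiled form; this text tells all that it offers.
- The arm moves only by the shell command python3 -m jog 'ROWS' [FORCE]. ROWS is JSON, a list of rows, each an object with "delta_pos": the shift along the world's x, y, z in mm, a list of three; "spin": the turn about the world's z in rad; "claw": the closure, from 0 (fully open) to 1 (shut). In form: [{"delta_pos": [tx, ty, tz], "spin": spin, "claw": claw}, ...]. A call has 1 to 8 rows; each row is the pose to reach, as a shift and turn from the pose measured when the call began; what a row does not reach only later rows make up. A row lasts 1/10 s, in which the tool goes at most 50 mm and 8.59 degrees, less where a joint would pass 70% of its speed; a pose out of reach is approached as far as the arm can. A call with a gripper value outside its range is refused whole. The fingers move at their own pace and stop on an object; FORCE is the grip in N (left out, the last holds). Time passes only in rows, so rows that repeat a pose let the fingers close. It gives the time, the measured TCP pose, the force and the opening at its end, in the units of the state.
- bot.observe(): the state, without advancing time (a new reading comes with each control period).
- eyes.grab_frame(name): name is "side" or "top" or "wrist"; returns the picture (480x640x3 uint8, blue, green, red); there is no depth.
- eyes.camera_params(name): a dict with "fx", "fy", "cx", "cy" (pixels), "origin" and "attitude" of the camera in the world. Camera axes: x right, y up, looking along -z (the intrinsics and any distortion apply to the point x, -y, -z); pixel columns grow to the right and rows downward; lengths in m; the calibration is good to about 2 mm. The wrist camera is an equidistant fisheye: a pixel r from the principal point sees the ray r / f radians off the axis. A picture is of the moment at which its call begins: read the wrist's pose just before it. camera_params takes no time and is no camera call; for the wrist camera it gives the pose at the moment of the call.
- bot.job_done(): hands the job in, once; it reports no verdict.
The state is a dict: "clock": time; "qpos": joint angles; "qd": joint speeds; "joint_efforts": joint torques, N m; "position": TCP position; "tool_rot": TCP orientation; "force": force on the tool from outside, world axes, zero at the start; "moment": the same for the moment, N m; "grip_width": finger opening in m.
Only numpy, scipy, OpenCV 4.12 (cv2) and the standard library are available. Lean on these libraries where they do the work, as an engineer would, in place of code of your own. Each camera call takes 0.05 s, during which the arm holds its last target. There are 200 camera calls.

## Working session

There is one attempt and no reset: what is moved stays moved. The work goes in short steps, Python scripts to look and compute and a shell command to move; the robot and the scene stay as the last step left them, time stands still between calls to the robot, and variables do not carry over. Pictures are saved under pics/ and viewed, about 8 in all and at most 12, crops included, and the job is handed in when it is done.

```bash
mkdir -p pics; python3 - <<'E'
from workcell import bot, eyes
import cv2, numpy as np
s=bot.observe(); print({k:np.round(v,3).tolist() for k,v in s.items()})
for n in("top","side"):
    cv2.imwrite(f"pics/{n}0.png",eyes.grab_frame(n)); p=eyes.camera_params(n); print(n,p)
print(eyes.camera_params("wrist"))
E
```

```text
{'clock': 0.0, 'qpos': [1.075, 0.522, -0.036, 1.6, 0.021, 1.021, -0.113], 'qd': [-0.002, -0.001, 0.0, -0.001, 0.002, -0.001, -0.0], 'joint_efforts': [0.002, -92.712, 1.981, -36.993, 0.018, 0.008, 0.0], 'position': [0.258, -0.569, 0.231], 'tool_rot': [-3.14, 0.0, 0.426], 'force': [0.599, -0.284, -0.286], 'moment': [0.008, -0.051, 0.023], 'grip_width': 0.085}
top {'fx': 445.49828673389857, 'fy': 445.49828673389857, 'cx': 317.7814608763407, 'cy': 236.02641945064593, 'origin': array([ 0.38197279, -0.11497675,  1.0282616 ]), 'attitude': array([ 0.17795882,  0.01201033, -1.56675827])}
side {'fx': 452.3114596865868, 'fy': 452.3114596865868, 'cx': 317.1284300138614, 'cy': 246.43435541205642, 'origin': array([0.47333776, 0.6591334 , 0.5590081 ]), 'attitude': array([ 1.04603984,  0.01595945, -3.07235414])}
{'fx': 371.64829954431775, 'fy': 371.64829954431775, 'cx': 324.7114885742313, 'cy': 241.3880017505672, 'origin': array([ 0.33339007, -0.53536242,  0.37347684]), 'attitude': array([-3.26122583e-01,  2.30807958e-04, -1.14596822e+00])}
```

View pics/top0.png

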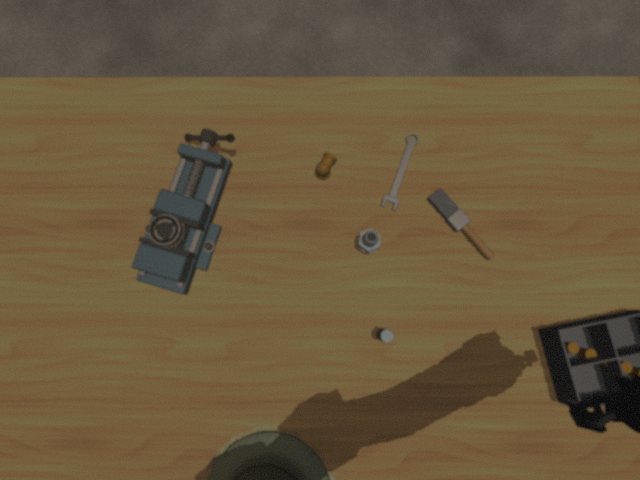

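View pics/side0.png

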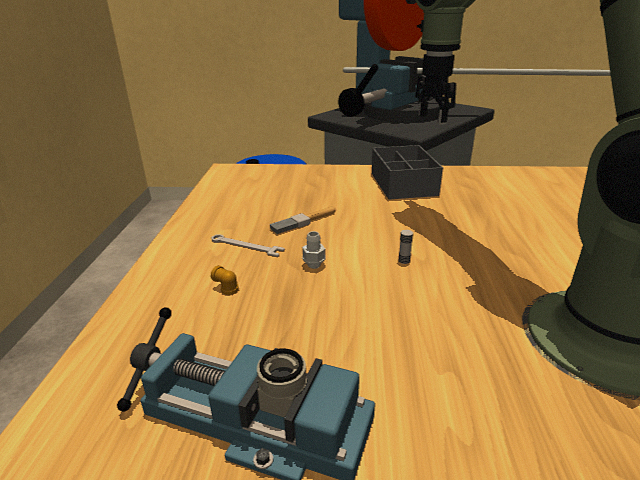

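```bash
cat > h.py <<'E'
from workcell import bot, eyes
import cv2, numpy as np
from scipy.spatial.transform import Rotation as R
def ray(p,uv,fish=False):
    x=(uv[0]-p["cx"])/p["fx"]; y=(uv[1]-p["cy"])/p["fy"]
    if fish:
        r=np.hypot(x,y); k=np.sin(r)/max(r,1e-9); d=np.array([x*k,-y*k,-np.cos(r)])
    else: d=np.array([x,-y,-1.])
    return np.array(p["origin"]),R.from_euler("xyz",p["attitude"]).apply(d/np.linalg.norm(d))
def tri(rays):
    A=0;b=0
    for o,d in rays:
        M=np.eye(3)-np.outer(d,d);A=A+M;b=b+M@o
    x=np.linalg.solve(A,b); return x,[np.linalg.norm(np.cross(x-o,d)) for o,d in rays]
def onz(o,d,z): return o+d*(z-o[2])/d[2]
def proj(p,X,fish=False):
    c=R.from_euler("xyz",p["attitude"]).inv().apply(np.array(X)-p["origin"]); v=np.array([c[0],-c[1],-c[2]])
    if fish:
        r=np.hypot(v[0],v[1]);t=np.arctan2(r,v[2]);v=np.array([v[0]/r*t,v[1]/r*t,1])
    return v[0]/v[2]*p["fx"]+p["cx"],v[1]/v[2]*p["fy"]+p["cy"]
def snap(n,f):
    p=eyes.camera_params(n); im=eyes.grab_frame(n); cv2.imwrite(f"pics/{f}.png",im); return p,im
E
python3 - <<'E'
from h import *
T,S=eyes.camera_params("top"),eyes.camera_params("side")
for n,a,b in(("tailtop",(371,238),(313,235)),("seal",(166,230),(282,366)),("elbowtop",(326,165),(222,272)),("nip",(387,336),(406,234))):
    x,e=tri([ray(T,a),ray(S,b)]);print(n,x.round(4),np.round(e,4))
t=cv2.imread("pics/top0.png");
a=cv2.resize(t[200:280,330:410],(400,400),interpolation=cv2.INTER_CUBIC);b=cv2.resize(t[190:270,126:206],(400,400),interpolation=cv2.INTER_CUBIC)
cv2.imwrite("pics/c1.png",np.clip(np.hstack([a,b])*1.7,0,255).astype(np.uint8))
E
```

```text
tailtop [ 0.5498 -0.2179  0.0787] [0.0012 0.0012]
seal [0.5588 0.2156 0.1134] [0.0001 0.0001]
elbowtop [ 0.7321 -0.1204  0.0384] [0.0042 0.0042]
nip [ 0.3423 -0.249   0.069 ] [0.0008 0.0008]
```

View pics/c1.png

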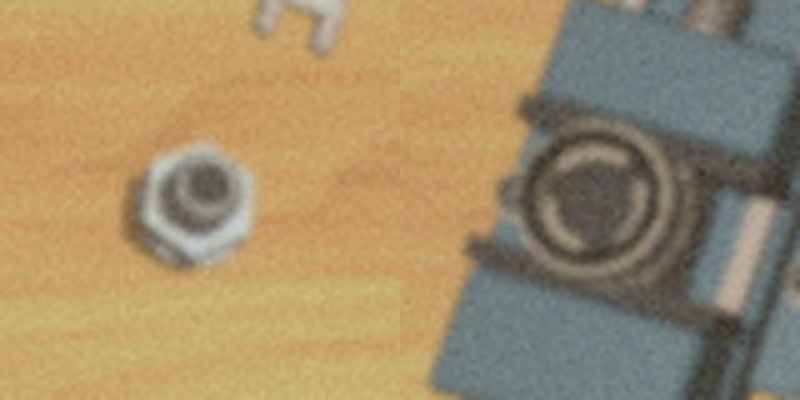

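```bash
python3 -m jog '[{"delta_pos":[322,281,-30],"spin":1.6,"claw":0},{"delta_pos":[322,281,-30],"spin":1.6,"claw":0},{"delta_pos":[322,281,-30],"spin":1.6,"claw":0},{"delta_pos":[322,281,-30],"spin":1.6,"claw":0},{"delta_pos":[322,281,-30],"spin":1.6,"claw":0},{"delta_pos":[322,281,-30],"spin":1.6,"claw":0},{"delta_pos":[322,281,-30],"spin":1.6,"claw":0},{"delta_pos":[322,281,-30],"spin":1.6,"claw":0}]' 40
```

```text
clock: 0.9
position: [0.5597, -0.3052, 0.2026]
tool_rot: [-3.141, 0.0, 1.632]
force: [1.0, -0.7, -0.5]
grip_width: 0.0855
```

```bash
python3 -m jog '[{"delta_pos":[20,17,-3],"spin":0.388,"claw":0},{"delta_pos":[20,17,-3],"spin":0.388,"claw":0},{"delta_pos":[20,17,-3],"spin":0.388,"claw":0},{"delta_pos":[20,17,-3],"spin":0.388,"claw":0},{"delta_pos":[20,17,-3],"spin":0.388,"claw":0}]' && python3 - <<'E'
from h import *
s=bot.observe();print(s["position"],s["tool_rot"],s["qpos"].round(2) if hasattr(s["qpos"],'round') else s["qpos"])
p,im=snap("wrist","w1"); print(p); print(proj(p,[.55,-.218,.083],True))
E
```

```text
clock: 1.4
position: [0.5795, -0.2883, 0.1993]
tool_rot: [-3.14, -0.0, 2.016]
force: [0.4, -0.4, 0.0]
grip_width: 0.0855
[ 0.5794554  -0.28834464  0.19930806] [-3.14034680e+00 -2.62362665e-04  2.01613579e+00] [ 0.67  0.62 -0.47  1.55  0.31  1.04  0.57]
{'fx': 371.64829954431775, 'fy': 371.64829954431775, 'cx': 324.7114885742313, 'cy': 241.3880017505672, 'origin': array([ 0.54381205, -0.21406043,  0.34203129]), 'attitude': array([-3.28019831e-01, -1.42123999e-04,  4.44383092e-01])}
(np.float64(330.3287829744793), np.float64(128.4068414235678))
```

View pics/w1.png

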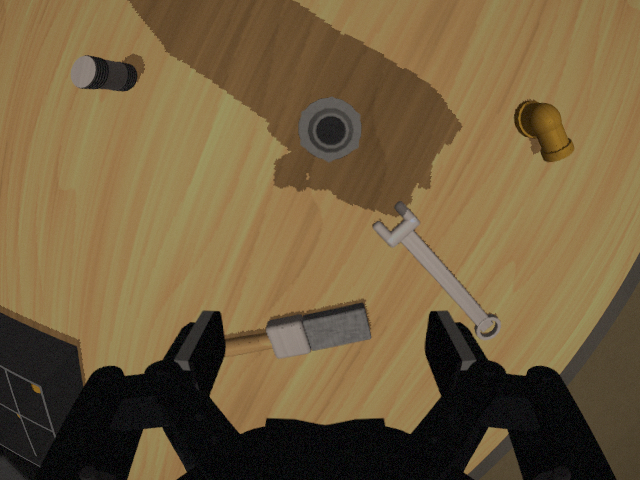

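```bash
python3 -m jog '[{"delta_pos":[-29,70,-30],"spin":0,"claw":0},{"delta_pos":[-29,70,-30],"spin":0,"claw":0},{"delta_pos":[-29,70,-30],"spin":0,"claw":0},{"delta_pos":[-29,70,-30],"spin":0,"claw":0}]' && python3 - <<'E'
from h import *
p,im=snap("wrist","w2"); print(p); u=proj(p,[.55,-.218,.06],True);print(u)
w=cv2.imread("pics/w1.png")
a=cv2.resize(w[80:180,280:380],(400,400),interpolation=cv2.INTER_CUBIC)
v=int(u[1]);c=int(u[0]);b=im[max(v-65,0):max(v-65,0)+130,c-65:c+65];print(max(v-65,0),c-65)
b=cv2.resize(b,(400,400),interpolation=cv2.INTER_CUBIC)
cv2.imwrite("pics/c2.png",np.clip(np.hstack([a,b])*1.8,0,255).astype(np.uint8))
E
```

```text
clock: 1.85
position: [0.5505, -0.2182, 0.1697]
tool_rot: [-3.14, 0.0, 2.015]
force: [1.1, -1.7, 0.5]
grip_width: 0.0856
{'fx': 371.64829954431775, 'fy': 371.64829954431775, 'cx': 324.7114885742313, 'cy': 241.3880017505672, 'origin': array([ 0.51491379, -0.14383648,  0.31234502]), 'attitude': array([-3.28675987e-01, -6.63980016e-05,  4.43434981e-01])}
(np.float64(324.51058567630923), np.float64(236.0626279817325))
171 259
```

View pics/c2.png

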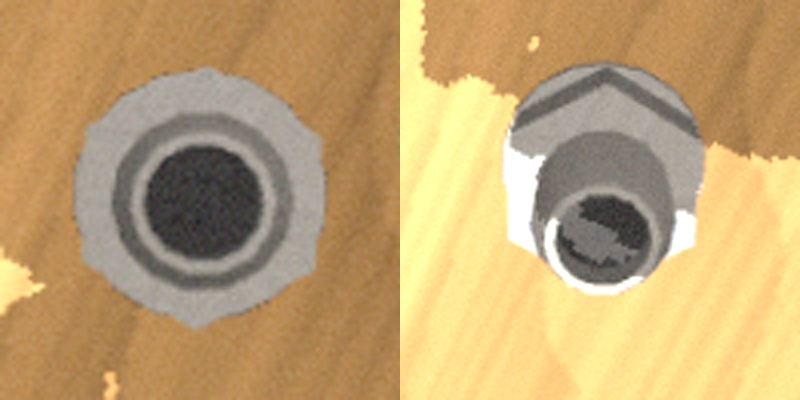

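```bash
python3 - <<'E'
from h import *
p1=dict(fx=371.648,fy=371.648,cx=324.711,cy=241.388,origin=np.array([0.54381205,-0.21406043,0.34203129]),attitude=[-.328019831,-.000142,.444383])
p2=dict(p1,origin=np.array([0.51491379,-0.14383648,0.31234502]),attitude=[-.328675987,-.0000664,.443435])
T,S=[eyes.camera_params(n) for n in("top","side")]
a=ray(p1,(331,130.2),True);b=ray(p2,(324.65,249),True)
print("w1w2",*tri([a,b]));print("all",*tri([a,b,ray(T,(371.6,236.6)),ray(S,(313,235))]))
X=[]
for q in((207,68),(320,138),(315,268),(195,327),(82,262),(87,127)):
    X.append(onz(*ray(p1,(q[0]/4+280,q[1]/4+80),True),.047)[:2])
X=np.array(X);m=X.mean(0);print("hex c",m);d=X-m
print(np.degrees(np.arctan2(d[:,1],d[:,0]))%60,np.linalg.norm(d,axis=1))
for q in((508,242),(693,248),(605,72)):
    x=onz(*ray(p2,((q[0]-400)*.325+259,q[1]*.325+171),True),.047)[:2];d=x-m;print(x,np.degrees(np.arctan2(d[1],d[0]))%60,np.linalg.norm(d))
E
```

```text
w1w2 [ 0.5507746  -0.21898326  0.08367011] [np.float64(0.00017614149031819796), np.float64(0.00017614149031832174)]
all [ 0.55133075 -0.21958533  0.07845033] [np.float64(0.0006231603675314394), np.float64(0.0011227245382033392), np.float64(0.0004980876609029143), np.float64(0.0004589704389224818)]
hex c [ 0.5511895  -0.21932754]
[53.01116221 53.15698374 54.05512499 52.90180911 53.83217373 52.91722025] [0.02583165 0.02620114 0.02638857 0.02579742 0.02663292 0.02638262]
[ 0.53554082 -0.24158645] 54.8916419700311 0.02720919843721556
[ 0.57763906 -0.22334551] 51.36219418882564 0.02675301110271802
[ 0.53887345 -0.19269004] 54.81382443944685 0.029346913535615665
```

```bash
python3 -m jog '[{"delta_pos":[0.5,-1,-40],"spin":-0.038,"claw":0},{"delta_pos":[0.5,-1,-80],"spin":-0.038,"claw":0},{"delta_pos":[0.5,-1,-115],"spin":-0.038,"claw":0},{"delta_pos":[0.5,-1,-135],"spin":-0.038,"claw":0},{"delta_pos":[0.5,-1,-142],"spin":-0.038,"claw":0},{"delta_pos":[0.5,-1,-142],"spin":-0.038,"claw":0},{"delta_pos":[0.5,-1,-142],"spin":-0.038,"claw":0.3},{"delta_pos":[0.5,-1,-142],"spin":-0.038,"claw":0.3}]' 60 && python3 -m jog '[{"delta_pos":[0,0,0],"spin":0,"claw":1},{"delta_pos":[0,0,0],"spin":0,"claw":1},{"delta_pos":[0,0,0],"spin":0,"claw":1},{"delta_pos":[0,0,0],"spin":0,"claw":1},{"delta_pos":[0,0,0],"spin":0,"claw":1}]' 60
```

```text
clock: 2.7
position: [0.552, -0.2205, 0.0292]
tool_rot: [3.141, 0.002, 1.976]
force: [-0.2, 0.7, -0.4]
grip_width: 0.0603
clock: 3.2
position: [0.5525, -0.2209, 0.0304]
tool_rot: [3.14, 0.004, 1.976]
force: [-2.8, 1.5, 11.7]
grip_width: 0.0448
```

```bash
python3 -m jog '[{"delta_pos":[0,0,0],"spin":0,"claw":0.3},{"delta_pos":[0,0,0],"spin":0,"claw":0.3},{"delta_pos":[-1.5,1.7,2],"spin":0,"claw":0.3},{"delta_pos":[-1.5,1.7,2],"spin":0,"claw":0.3},{"delta_pos":[-1.5,1.7,2],"spin":0,"claw":0.3},{"delta_pos":[-1.5,1.7,2],"spin":0,"claw":0.3}]' 60 && python3 -m jog '[{"delta_pos":[0,0,0],"spin":0,"claw":1},{"delta_pos":[0,0,0],"spin":0,"claw":1},{"delta_pos":[0,0,0],"spin":0,"claw":1},{"delta_pos":[0,0,0],"spin":0,"claw":1},{"delta_pos":[0,0,0],"spin":0,"claw":1}]' 60
```

```text
clock: 3.8
position: [0.551, -0.2192, 0.0324]
tool_rot: [3.14, 0.004, 1.976]
force: [-0.6, -0.3, -0.2]
grip_width: 0.0596
clock: 4.3
position: [0.5511, -0.2192, 0.0326]
tool_rot: [3.14, 0.004, 1.976]
force: [-1.9, -0.0, 5.7]
grip_width: 0.0443
```

```bash
python3 -m jog '[{"delta_pos":[0,0,30],"spin":0,"claw":1},{"delta_pos":[0,0,70],"spin":0,"claw":1},{"delta_pos":[0,0,110],"spin":0,"claw":1},{"delta_pos":[0,20,150],"spin":0,"claw":1},{"delta_pos":[5,50,185],"spin":0,"claw":1},{"delta_pos":[10,90,205],"spin":0,"claw":1},{"delta_pos":[15,135,217],"spin":0,"claw":1},{"delta_pos":[20,180,217],"spin":0,"claw":1}]' && python3 -m jog '[{"delta_pos":[5,45,0],"spin":0,"claw":1},{"delta_pos":[10,90,0],"spin":0,"claw":1},{"delta_pos":[15,130,0],"spin":0,"claw":1},{"delta_pos":[18,160,0],"spin":0,"claw":1},{"delta_pos":[20,175,0],"spin":0,"claw":1},{"delta_pos":[20,179,0],"spin":0,"claw":1},{"delta_pos":[20,179,0],"spin":0,"claw":1}]' && python3 - <<'E'
from h import *
p,w=snap("wrist","w3");q,s=snap("side","s3");st=bot.observe();print(st["position"],st["tool_rot"],np.round(st["qpos"],2),p["origin"],p["attitude"])
u=np.int32(proj(p,[.559,.216,.12],True));v=np.int32(proj(q,st["position"]-[0,0,.02]));print(u,v)
y0,x0=max(u[1]-60,0),u[0]-60;y1,x1=v[1]-50,v[0]-50;print((x0,y0),(x1,y1))
a=cv2.resize(w[y0:y0+120,x0:x0+120],(400,400),interpolation=cv2.INTER_CUBIC);b=cv2.resize(s[y1:y1+100,x1:x1+100],(400,400),interpolation=cv2.INTER_CUBIC)
cv2.imwrite("pics/c3.png",np.hstack([np.clip(a*1.8,0,255).astype(np.uint8),b]))
E
```

```text
clock: 5.1
position: [0.5716, -0.0377, 0.2514]
tool_rot: [3.138, 0.005, 1.975]
force: [0.7, -0.1, -2.5]
grip_width: 0.0442
clock: 5.8
position: [0.5915, 0.1408, 0.2511]
tool_rot: [3.139, 0.005, 1.975]
force: [-0.6, -1.1, -3.2]
grip_width: 0.0443
[0.59174853 0.13961618 0.25126571] [3.13862374 0.00585141 1.97314838] [ 0.04  0.52 -0.55  1.61  0.3   1.1  -0.18] [0.55816736 0.21699588 0.39333326] [-0.33358697 -0.00422893  0.4030729 ]
[323 119] [261 261]
(np.int32(263), np.int32(59)) (np.int32(211), np.int32(211))
```

View pics/c3.png

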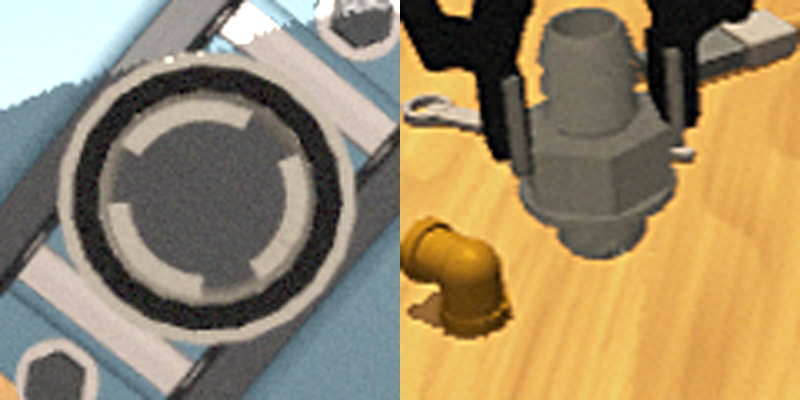

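```bash
python3 -m jog '[{"delta_pos":[-22,52,0],"spin":0,"claw":1},{"delta_pos":[-22,52,0],"spin":0,"claw":1},{"delta_pos":[-22,52,0],"spin":0,"claw":1},{"delta_pos":[-22,52,0],"spin":0,"claw":1}]'; python3 - <<'E'
from h import *
w3=cv2.imread("pics/w3.png");p3=dict(fx=371.648,fy=371.648,cx=324.711,cy=241.388,origin=np.array([0.55816736,0.21699588,0.39333326]),attitude=[-0.33358697,-0.00422893,0.4030729])
p4,w4=snap("wrist","w4");q,s=snap("side","s4");st=bot.observe();print(st["position"],st["tool_rot"])
print("nominal",onz(*ray(p3,(324.8,118.1),True),.1225))
C=onz(*ray(p3,(324.8,118.1),True),.1225)
def seal(im,p):  # dark ring around predicted centre -> outer ellipse
    u=proj(p,C,True); g=cv2.GaussianBlur(cv2.cvtColor(im,cv2.COLOR_BGR2GRAY),(3,3),0)
    pts=[]
    for a in np.radians(range(0,360,4)):
        r=np.arange(26,46,.5); v=cv2.remap(g,np.float32([u[0]+r*np.cos(a)]),np.float32([u[1]+r*np.sin(a)]),1)[0].astype(float)
        k=np.argmax(np.diff(v)[:]) ; pts.append([u[0]+r[k]*np.cos(a),u[1]+r[k]*np.sin(a)])
    return u,cv2.fitEllipseAMS(np.float32(pts))
print(seal(w3,p3));print(seal(w4,p4),p4["origin"])
for yw in(-6.7,53.3):   # lug positions in side image for both hypotheses
    o=st["position"]-[0,0,.0326]
    y=np.radians(yw)+st["tool_rot"][2]-1.976
    print(yw,[np.round(proj(q,o+[.0205*np.cos(y+k*2*np.pi/3),.0205*np.sin(y+k*2*np.pi/3),.007]),1).tolist() for k in range(3)])
v=np.int32(proj(q,st["position"]-[0,0,.0226]));x1,y1=v[0]-30,v[1]-25;print((x1,y1))
b=cv2.resize(s[y1:y1+50,x1:x1+60],(480,400),interpolation=cv2.INTER_CUBIC)
u=np.int32(proj(p4,C,True));x0,y0=u[0]-50,u[1]-55;print((x0,y0));a=cv2.resize(w4[y0:y0+100,x0:x0+80],(320,400),interpolation=cv2.INTER_CUBIC)
cv2.imwrite("pics/c4.png",np.clip(np.hstack([a,b])*1.5,0,255).astype(np.uint8))
E
```

```text
clock: 6.3
position: [0.5702, 0.19, 0.2513]
tool_rot: [3.139, 0.007, 1.972]
force: [-0.1, -0.7, -2.6]
grip_width: 0.0441
[0.57024485 0.19006183 0.25118731] [3.13882711 0.00639004 1.9711491 ]
nominal [0.55947642 0.2170083  0.1225    ]
((np.float64(324.80000000000007), np.float64(118.10000000000002)), ((324.6081848144531, 117.93145751953125), (78.69588470458984, 80.0080337524414), 91.71990203857422))
((np.float64(325.0735808214489), np.float64(190.57864929339036)), ((324.7215270996094, 189.1361541748047), (75.9372787475586, 77.2899169921875), 248.11895751953125)) [0.53699085 0.26654339 0.39340131]
-6.7 [[255.7, 285.3], [275.1, 295.8], [282.4, 279.8]]
53.3 [[259.2, 294.1], [286.6, 288.4], [267.3, 278.3]]
(np.int32(240), np.int32(259))
(np.int32(275), np.int32(135))
```

View pics/c4.png

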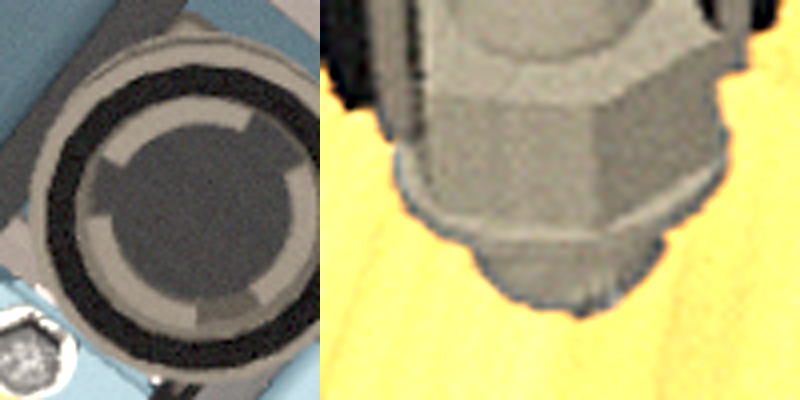

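```bash
python3 - <<'E'
from h import *
p3=dict(fx=371.648,fy=371.648,cx=324.711,cy=241.388,origin=np.array([0.55816736,0.21699588,0.39333326]),attitude=[-0.33358697,-0.00422893,0.4030729])
p4=dict(p3,**{k:eyes.camera_params("wrist")[k] for k in("origin","attitude")})
a,b=ray(p3,(324.6,117.9),True),ray(p4,(324.7,189.2),True);print(tri([a,b]),onz(*a,.1225),onz(*b,.1225))
T,S=[eyes.camera_params(n) for n in("top","side")];print(onz(*ray(T,(165.6,229.6)),.1225),onz(*ray(S,(282,366)),.1225))
C=onz(*a,.1225)
print("tail top now", bot.observe()["position"])
for z in(.10,.11):
  for n,pp,o,k,E in(("w3",p3,(263,59),.3,((250,115),(297,155),(125,150),(108,203),(205,285),(255,275))),("w4",p4,(275,135),.25,((248,115),(290,168),(113,165),(95,213),(195,300),(258,300)))):
    X=np.array([onz(*ray(pp,(o[0]+x*k,o[1]+y*k),True),z)[:2]-C[:2] for x,y in E])
    A=np.degrees(np.arctan2(X[:,1],X[:,0]));print(z,n,A.round(1),np.linalg.norm(X,axis=1).round(4),(((A[::2]+((A[1::2]-A[::2]+180)%360-180)/2))%120).round(1))
E
```

```text
(array([0.55928141, 0.21707714, 0.11794646]), [np.float64(2.7207743611067974e-05), np.float64(2.720774361098972e-05)]) [0.55928763 0.21708624 0.1225    ] [0.55889044 0.21788409 0.1225    ]
[0.55783772 0.2131729  0.1225    ] [0.5571097  0.22464485 0.1225    ]
tail top now [0.57024485 0.19006183 0.25118731]
0.1 w3 [  84.7   48.1  172.2 -153.3  -66.9  -34.7] [0.0219 0.0236 0.0216 0.0226 0.0211 0.022 ] [66.4 69.4 69.2]
0.1 w4 [  83.2   42.4 -179.7 -149.8  -69.1  -36.9] [0.0197 0.0193 0.0184 0.021  0.0208 0.0241] [62.8 75.3 67. ]
0.11 w3 [  84.8   48.1  172.2 -153.4  -67.   -34.8] [0.0212 0.0227 0.0209 0.0219 0.0203 0.0213] [66.5 69.4 69.1]
0.11 w4 [  85.8   47.6  175.1 -155.   -69.5  -34.6] [0.0206 0.0193 0.0186 0.0201 0.0183 0.0216] [66.7 70.  68. ]
```

```bash
python3 -m jog '[{"delta_pos":[-11,27,0],"spin":1.315,"claw":1},{"delta_pos":[-11,27,0],"spin":1.315,"claw":1},{"delta_pos":[-11,27,-10],"spin":1.315,"claw":1},{"delta_pos":[-11,27,-20],"spin":1.315,"claw":1},{"delta_pos":[-11,27,-30],"spin":1.315,"claw":1},{"delta_pos":[-11,27,-40],"spin":1.315,"claw":1},{"delta_pos":[-11,27,-50],"spin":1.315,"claw":1},{"delta_pos":[-11,27,-60],"spin":1.315,"claw":1}]' && python3 -m jog '[{"delta_pos":[0,0,-5],"spin":0.24,"claw":1},{"delta_pos":[0,0,-10],"spin":0.24,"claw":1},{"delta_pos":[0,0,-15],"spin":0.24,"claw":1},{"delta_pos":[0,0,-15],"spin":0.24,"claw":1}]'; python3 -c "
from h import *
s=bot.observe();print(s['position'],s['tool_rot'],np.round(s['qpos'],2),s['force'],s['moment'])
p,w=snap('wrist','w5');cv2.imwrite('pics/c5.png',np.clip(w[100:420,130:520]*1.5,0,255).astype(np.uint8))"
```

```text
clock: 7.2
position: [0.5598, 0.2159, 0.1907]
tool_rot: [3.139, 0.007, -3.106]
force: [1.3, 0.3, -2.9]
grip_width: 0.0444
clock: 7.6
position: [0.5599, 0.2149, 0.175]
tool_rot: [3.139, 0.005, -2.87]
force: [-0.1, 1.2, -2.4]
grip_width: 0.0445
[0.55985241 0.21494382 0.17502655] [ 3.13922955  0.00546046 -2.86978043] [ 0.1   0.68 -0.86  1.7   0.59  1.04  0.89] [-0.13145859  1.15955263 -2.36821597] [ 0.02498147  0.00235733 -0.02559063]
```

View pics/c5.png

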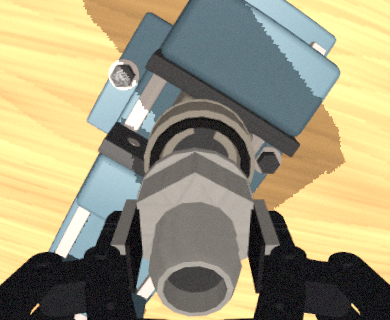

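```bash
python3 -m jog '[{"delta_pos":[-0.7,2.3,0],"spin":0,"claw":1},{"delta_pos":[-0.7,2.3,-10],"spin":0,"claw":1},{"delta_pos":[-0.7,2.3,-18],"spin":0,"claw":1},{"delta_pos":[-0.7,2.3,-24],"spin":0,"claw":1},{"delta_pos":[-0.7,2.3,-28],"spin":0,"claw":1},{"delta_pos":[-0.7,2.3,-28],"spin":0,"claw":1}]'; python3 -m jog '[{"delta_pos":[0,0,-1],"spin":0,"claw":1},{"delta_pos":[0,0,-2],"spin":0,"claw":1},{"delta_pos":[0,0,-3],"spin":0,"claw":1},{"delta_pos":[0,0,-3],"spin":0,"claw":1}]'
```

```text
clock: 8.25
position: [0.559, 0.2175, 0.1468]
tool_rot: [3.139, 0.005, -2.869]
force: [0.5, 0.7, -1.7]
grip_width: 0.0444
clock: 8.65
position: [0.559, 0.2175, 0.1438]
tool_rot: [3.139, 0.005, -2.869]
force: [0.0, -0.2, -3.5]
grip_width: 0.0443
```

```bash
for i in 1 2; do python3 -m jog '[{"delta_pos":[0,0,-1],"spin":0,"claw":1},{"delta_pos":[0,0,-1.5],"spin":0,"claw":1},{"delta_pos":[0,0,-2],"spin":0,"claw":1},{"delta_pos":[0,0,-2],"spin":0,"claw":1}]'; done
```

```text
clock: 9.05
position: [0.559, 0.2174, 0.1418]
tool_rot: [3.139, 0.005, -2.869]
force: [-0.4, 0.2, -2.6]
grip_width: 0.0446
clock: 9.45
position: [0.5589, 0.2174, 0.1397]
tool_rot: [3.139, 0.005, -2.869]
force: [-0.5, -0.3, -3.1]
grip_width: 0.0446
```

```bash
for i in 1 2 3; do python3 -m jog '[{"delta_pos":[0,0,-0.5],"spin":0,"claw":1},{"delta_pos":[0,0,-1],"spin":0,"claw":1},{"delta_pos":[0,0,-1],"spin":0,"claw":1}]'|egrep "pos|for"; done
```

```text
position: [0.5589, 0.2174, 0.1386]
force: [-0.5, -0.7, -1.7]
position: [0.5589, 0.2174, 0.1376]
force: [0.2, -0.4, -2.3]
position: [0.5591, 0.2175, 0.1367]
force: [1.3, -1.1, 0.3]
```

```bash
for i in 1 2; do python3 -m jog '[{"delta_pos":[0,0,0],"spin":-0.03,"claw":1},{"delta_pos":[0,0,0],"spin":-0.06,"claw":1},{"delta_pos":[0,0,0],"spin":-0.06,"claw":1}]'; python3 -c "
from h import *
print(bot.observe()['moment'])"; done;  python3 -m jog '[{"delta_pos":[0,0,-0.5],"spin":0,"claw":1},{"delta_pos":[0,0,-0.5],"spin":0,"claw":1},{"delta_pos":[0,0,-0.5],"spin":0,"claw":1}]'
```

```text
clock: 10.65
position: [0.559, 0.2174, 0.1366]
tool_rot: [3.139, 0.005, -2.931]
force: [-0.6, 0.4, -3.5]
grip_width: 0.0443
[ 0.04264905 -0.02054949  0.01717746]
clock: 10.95
position: [0.5589, 0.2175, 0.1366]
tool_rot: [3.14, 0.005, -2.993]
force: [-0.8, 0.5, -2.6]
grip_width: 0.044
[-0.03430641  0.00865814  0.02102251]
clock: 11.25
position: [0.5589, 0.2175, 0.1361]
tool_rot: [3.14, 0.005, -2.993]
force: [-0.8, 0.5, -2.7]
grip_width: 0.0444
```

```bash
for i in 1 2 3 ; do python3 -m jog '[{"delta_pos":[0,0,-0.5],"spin":0,"claw":1},{"delta_pos":[0,0,-0.5],"spin":0,"claw":1},{"delta_pos":[0,0,-0.5],"spin":0,"claw":1}]'|egrep "pos|for"; done
```

```text
position: [0.5589, 0.2175, 0.1355]
force: [0.1, 0.1, -2.7]
position: [0.559, 0.2175, 0.1351]
force: [0.9, 0.3, -1.0]
position: [0.559, 0.2175, 0.1347]
force: [0.0, -0.0, 1.0]
```

```bash
for i in 1 2 3 4 5 ; do python3 -m jog '[{"delta_pos":[0,0,0],"spin":-0.03,"claw":1},{"delta_pos":[0,0,0],"spin":-0.06,"claw":1},{"delta_pos":[0,0,0],"spin":-0.06,"claw":1}]'|egrep "pos|for|rot"; python3 -c "
from h import *
print(bot.observe()['moment'].round(3))"; done
```

```text
position: [0.5591, 0.2175, 0.1348]
tool_rot: [3.14, 0.005, -3.055]
force: [0.0, -0.6, 0.9]
[-0.091  0.046 -0.012]
position: [0.559, 0.2176, 0.1348]
tool_rot: [3.14, 0.005, -3.116]
force: [0.8, -0.2, 0.1]
[-0.116 -0.006  0.018]
position: [0.559, 0.2176, 0.1348]
tool_rot: [3.14, 0.006, 3.105]
force: [0.6, -0.6, -0.5]
[-0.014 -0.049 -0.023]
position: [0.5589, 0.2176, 0.1348]
tool_rot: [3.14, 0.006, 3.043]
force: [-0.5, 0.6, -0.6]
[-0.045  0.012  0.003]
position: [0.5589, 0.2176, 0.1349]
tool_rot: [3.14, 0.006, 2.982]
force: [-0.2, -1.0, -0.4]
[-0.063 -0.006 -0.033]
```

```bash
for i in 1 2 3 4 5 ; do python3 -m jog '[{"delta_pos":[0,0,0],"spin":-0.03,"claw":1},{"delta_pos":[0,0,0],"spin":-0.06,"claw":1},{"delta_pos":[0,0,0],"spin":-0.06,"claw":1}]'|egrep "pos|for|rot"; python3 -c "
from h import *
s=bot.observe();print(s['moment'].round(3),s['position'].round(5)[2])"; done
```

```text
position: [0.5589, 0.2176, 0.1348]
tool_rot: [3.14, 0.006, 2.92]
force: [0.1, -0.9, -1.6]
[-0.095 -0.03  -0.056] 0.13484
position: [0.5589, 0.2176, 0.1347]
tool_rot: [3.14, 0.006, 2.858]
force: [1.8, 0.5, -3.5]
[-0.059 -0.273  0.013] 0.13474
position: [0.5588, 0.2175, 0.1346]
tool_rot: [3.14, 0.006, 2.796]
force: [2.2, 0.5, -6.1]
[-0.082 -0.451 -0.032] 0.13462
position: [0.5588, 0.2174, 0.1344]
tool_rot: [3.141, 0.005, 2.735]
force: [2.9, 0.4, -8.5]
[-0.09  -0.533  0.018] 0.13445
position: [0.5587, 0.2174, 0.1343]
tool_rot: [3.141, 0.005, 2.673]
force: [3.5, -0.4, -10.4]
[-0.035 -0.65   0.023] 0.13429
```

```bash
for i in 1 2 ; do python3 -m jog '[{"delta_pos":[0.1,0,-0.3],"spin":-0.05,"claw":1},{"delta_pos":[0.1,0,-0.6],"spin":-0.1,"claw":1},{"delta_pos":[0.1,0,-0.8],"spin":-0.146,"claw":1},{"delta_pos":[0.1,0,-0.8],"spin":-0.146,"claw":1}]'|egrep "pos|for|rot"; python3 -c "
from h import *
s=bot.observe();print(s['moment'].round(3),s['position'].round(5)[2])"; done
```

```text
position: [0.5588, 0.2175, 0.1337]
tool_rot: [3.141, 0.006, 2.526]
force: [2.5, -0.6, -4.8]
[-0.217 -0.424 -0.042] 0.1337
position: [0.559, 0.2176, 0.1332]
tool_rot: [3.14, 0.006, 2.381]
force: [1.5, -2.1, -2.0]
[-0.295 -0.11  -0.044] 0.13319
```

```bash
python3 -m jog '[{"delta_pos":[0,0,-0.3],"spin":-0.06,"claw":1},{"delta_pos":[0,0,-0.5],"spin":-0.12,"claw":1},{"delta_pos":[0,0,-0.7],"spin":-0.163,"claw":1},{"delta_pos":[0,0,-0.7],"spin":-0.163,"claw":1},{"delta_pos":[0,0,-0.7],"spin":-0.163,"claw":1}]'; python3 -c "
from h import *
s=bot.observe();print(s['moment'].round(3),s['position'].round(5)[2])"
```

```text
clock: 16.45
position: [0.5589, 0.2176, 0.1326]
tool_rot: [3.14, 0.006, 2.22]
force: [0.4, -2.2, 0.4]
grip_width: 0.0446
[-0.361  0.032  0.045] 0.13264
```

```bash
python3 -m jog '[{"delta_pos":[0,0,0],"spin":0,"claw":0.2},{"delta_pos":[0,0,0],"spin":0,"claw":0},{"delta_pos":[0,0,0],"spin":0,"claw":0},{"delta_pos":[0,0,0],"spin":0,"claw":0},{"delta_pos":[0,0,0],"spin":0,"claw":0},{"delta_pos":[0,0,30],"spin":0,"claw":0},{"delta_pos":[0,0,75],"spin":0,"claw":0},{"delta_pos":[0,0,120],"spin":0,"claw":0}]'; python3 -m jog '[{"delta_pos":[49,-67,0],"spin":0,"claw":0},{"delta_pos":[49,-67,0],"spin":0,"claw":0},{"delta_pos":[49,-67,0],"spin":0,"claw":0},{"delta_pos":[49,-67,0],"spin":0,"claw":0}]'; python3 -c "
from h import *
p,w=snap('wrist','w6');q,s=snap('side','s6');print(p)
u=np.int32(proj(p,[.559,.2173,.17],True));y0,x0=max(u[1]-60,0),u[0]-60;print(u,x0,y0)
a=cv2.resize(w[y0:y0+120,x0:x0+120],(400,400),interpolation=cv2.INTER_CUBIC);b=cv2.resize(s[310:410,230:330],(400,400),interpolation=cv2.INTER_CUBIC)
cv2.imwrite('pics/c6.png',np.hstack([np.clip(a*1.5,0,255).astype(np.uint8),b]))"
```

```text
clock: 17.25
position: [0.5585, 0.2176, 0.2539]
tool_rot: [3.141, 0.005, 2.221]
force: [0.9, 0.0, 0.2]
grip_width: 0.0856
clock: 17.65
position: [0.6076, 0.1501, 0.2537]
tool_rot: [3.141, 0.005, 2.22]
force: [-1.2, 0.5, 0.9]
grip_width: 0.0856
{'fx': 371.64829954431775, 'fy': 371.64829954431775, 'cx': 324.7114885742313, 'cy': 241.3880017505672, 'origin': array([0.55696501, 0.21613493, 0.39598629]), 'attitude': array([-0.33345061, -0.00125137,  0.6479499 ])}
[328 117] 268 57
```

View pics/c6.png

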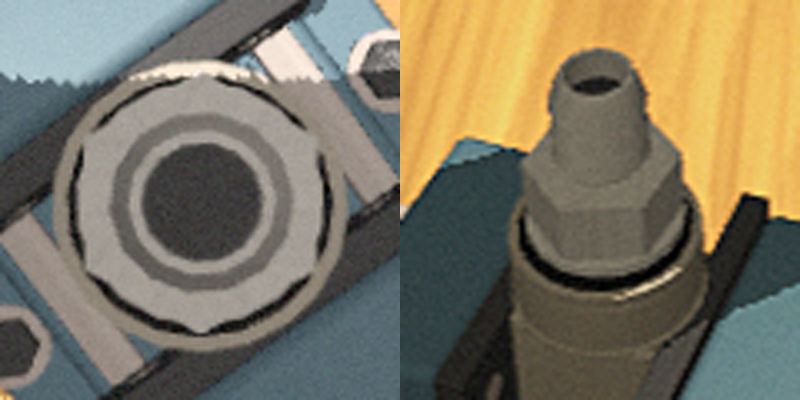

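```bash
python3 - <<'E'
from h import *
p=eyes.camera_params("wrist");z=.1498
X=np.array([onz(*ray(p,(268+x*.3,57+y*.3),True),z)[:2] for x,y in((203,73),(323,138),(325,268),(203,332),(85,268),(80,135))])
m=X.mean(0);d=X-m;print(m,np.degrees(np.arctan2(d[:,1],d[:,0]))%60,np.linalg.norm(d,axis=1))
E
```

```text
[0.5586548  0.21936671] [7.44049414 6.36985927 8.9152914  7.22426915 6.5976944  7.96986372] [0.02564561 0.0267134  0.02732367 0.02605449 0.02670306 0.02753138]
```

Hex vertices sit at 7.4° mod 60, against the 7.3° expected, so the tail stayed where I turned it. Handing in.

```bash
python3 -c "
from h import *
s=bot.observe();print(s['clock'],s['force'].round(1));print(bot.job_done())"
```

```text
17.75 [-0.1 -0.3 -1. ]
the job is handed in; nothing more can be done
None
```

The hose tail is screwed into the coupling, about an eighth of a turn past where the seal started to resist, and released. The job took 17.8 s of the 67 s allowed.

- **Fitting:** I gripped the tail by its hexagon and read the thread gaps from the wrist picture. The tail went down with light contact of about 2.5 N. It caught once, and a 7° clockwise turn cleared it so the lugs dropped in.
- **Seal contact:** The flange met the free seal at tool height 0.1353 m; 0.1351 m was expected from the given sizes.
- **Turning:** It turned freely for about 16° before the seal bit. I then followed the thread down for another 45° or so.
- **Bite point:** This came from the pull of the thread and the tool height, and is good to about ±5°. The final tool height, 2.66 mm below first seal contact, implies 43.5° of turn after the bite.
- **Forces:** The largest vertical wrist force I read between moves was about 12 N, while first closing the fingers. That grasp pressed on the flange, so I opened and regripped 2 mm higher. The thread pulled up to about 10 N on the tool during turning until I lowered it.
- **Last checks:** After release the tail stands upright in the coupling with the flange on the seal. The hexagon angle is 7.4° (mod 60) against 7.3° expected, so it did not turn back. The gripper is open and clear.
- **What disagreed:** Seal height from two wrist views came out at 0.118 m, about 4.5 mm under the stated 0.1225 m. Contact confirmed the stated value. My first turn before lowering overshot the gap centre by 7°; that is where it caught.

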